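Back out the three captive lock bolts and open the tackle drawer

ROBOT

A 6-joint arm with a two-finger parallel gripper is mounted at the origin on a cart in front of the work surface, level with it; the furniture and walls round the work are solid. World frame = base frame: x ahead of the robot, y to its left, z up, the work surface at z = 0. Lengths are in m, angles in rad, forces in N, time in s.
With the tool pointing down it reaches from about 0.35 to 0.85 m from the base axis. Payload 8.1 kg.
Tool frame: the origin (TCP) lies at the very end of the fingers, on their centre line; the grasp point (between the pads) lies 19 mm behind it; z points along the fingers, y is the line along which they close (so a half turn about z gives the same grasp; the last joint's range is limited). The gripper opens to 93 mm and grips with 3 to 60 N. Pads are 15 mm wide; open, the fingers measure 128 mm over their backs; the gripper's body (75 mm by 188 mm) begins 65 mm behind the grasp point.
Start: joints at [1.197, 0.13, 1.488, -0, 1.523, -0.085], TCP at [0.171, 0.575, 0.219] pointing down, gripper open.
Joint ranges: [-2.96, 2.96], [-0.89, 2.26], [0.02, 2.5], [-1.34, 4.48], [0, 2.73], [-2.66, 2.66]. Speed limits (rad/s): [2.39, 2.39, 2.79, 3.14, 3.14, 3.14].

INTERFACE

Orientations are given as a rotation vector (axis times angle).
In Python, from plant import robot gives the robot as it stands.
- The arm moves only by the tool play_rows, never from a script. Its argument "deltas" is one flat list of numbers, 5 for each row, row after row: the shift along the tool's x, y, z in mm, then the turn about the tool's z in degrees, then the finger opening in mm, from 0 to 93. A call has 1 to 10 rows; each row shifts and turns the commanded pose from where the row before left it, along the tool's axes as they then stand; what a row does not reach is not made up. A row lasts 1/12 s, in which the tool goes at most 41.7 mm and 7.16 degrees, less where a joint would pass 70% of its speed; a pose out of reach is approached as far as the arm can. A call with a gripper value outside its range is refused whole. The fingers move at their own pace and stop on an object; "newtons" is the grip in N (left out, the last holds). Time passes only in rows, so rows that do not move let the fingers close. It gives the time, the measured TCP pose, the force, the opening and the grip force at its end, in the units of the state.
- robot.read_state(): the state, without advancing time (a new reading comes with each control period).
- robot.read_camera(name): name is "scene" or "top"; returns a dict with "pixels" (384x512x3 uint8, blue, green, red), "mtx" (3x3 intrinsics, pixels), "eye" and "rotation" of the camera in the world. Camera axes: x right, y up, looking along -z (the intrinsics and any distortion apply to the point x, -y, -z); pixel columns grow to the right and rows downward; lengths in m; the calibration is good to about 2 mm. A picture is of the moment at which its call begins. There is no depth.
- robot.close_job(): hands the job in; it is judged then, once.
The state is a dict: "t": time; "q": joint angles; "dq": joint speeds; "joint_torque": joint torques, N m; "tool_pos": TCP position; "orientation": TCP orientation; "force": force on the tool from outside, world axes, zero at the start; "wrist_torque": the same for the moment, N m; "opening": finger opening in m; "gripper_force": force on a finger pad.
Only numpy, scipy, OpenCV 4.12 (cv2) and the standard library are available. Lean on these libraries where they do the work, as an engineer would, in place of code of your own. Each camera call takes 0.05 s, during which the arm holds its last target. There are 200 camera calls.

TASK

The drawer of the green tackle unit is locked by the three captive bolts with red bar knobs on its sloping face. Unscrew all three knobs anticlockwise until each comes up against its end stop, and only then pull the drawer fully open by its steel handle and let go. Do not knock over or shove the oil bottle on the unit's ledge or the small wooden case on the left.

Things in the scene. Friction and masses are not known exactly. Their poses are not given: they have to be found in the camera images.
- unit: the green metal drawer unit, 134 deep x 310 wide x 128 mm high, fixed to the table; origin: centre of its underside; x points to its back, the drawer front looks to -x. The front is 76 mm high; above it the top slopes back and upward at 30 deg from level (104 mm, with the three knobs 100 mm apart), then a level ledge 44 mm deep at the back, 128 mm high
- drawer (a joint): the grey drawer in the unit's front: 0 shut, +0.055 m fully open (end stop), sliding along the unit's -x. About 2 N of friction. Any knob not backed out locks it (some 3 to 6 mm of play)
- drawer_handle (a point): middle of the drawer's steel bar handle: round bar 10 mm thick, 110 mm long along the unit's y, 52 mm in front of the drawer front and 46 mm above the table (119 mm before the unit's origin when shut); nothing is above it. It moves with the drawer; axes as the unit's
- knob_a (a joint): turn of the left (+y) bolt knob: 0 screwed fully in, 2.5 rad at its end stop fully out (bar then along the row, white dot to +y); grows anticlockwise as seen looking onto the knob; starts 0.1 to 0.6. Friction about 0.15 N m; the knob stays where it is left. The bolt climbs 3.2 mm per rad along its axis (8 mm in all) as it turns out
- knob_a_grip (a point): grip point of the left (+y) knob (+100 mm in the unit's y), on its axis, mid-height of its red bar (60 long, 15 wide, 26 mm high). Under the bar a hub 30 mm across; the sloping face is 28 mm below this point when fully in. Axes turn with the knob: x along the bar toward the white dot, y across it, z out along the bolt axis, leaning 30 deg from vertical toward the unit's front
- knob_b (a joint): turn of the middle bolt knob: 0 screwed fully in, 2.5 rad at its end stop fully out (bar then along the row, white dot to +y); grows anticlockwise as seen looking onto the knob; starts 0.1 to 0.6. Friction about 0.15 N m; the knob stays where it is left. The bolt climbs 3.2 mm per rad along its axis (8 mm in all) as it turns out
- knob_b_grip (a point): grip point of the middle knob (0 mm in the unit's y), on its axis, mid-height of its red bar (60 long, 15 wide, 26 mm high). Under the bar a hub 30 mm across; the sloping face is 28 mm below this point when fully in. Axes turn with the knob: x along the bar toward the white dot, y across it, z out along the bolt axis, leaning 30 deg from vertical toward the unit's front
- knob_c (a joint): turn of the right (-y) bolt knob: 0 screwed fully in, 2.5 rad at its end stop fully out (bar then along the row, white dot to +y); grows anticlockwise as seen looking onto the knob; starts 0.1 to 0.6. Friction about 0.15 N m; the knob stays where it is left. The bolt climbs 3.2 mm per rad along its axis (8 mm in all) as it turns out
- knob_c_grip (a point): grip point of the right (-y) knob (-100 mm in the unit's y), on its axis, mid-height of its red bar (60 long, 15 wide, 26 mm high). Under the bar a hub 30 mm across; the sloping face is 28 mm below this point when fully in. Axes turn with the knob: x along the bar toward the white dot, y across it, z out along the bolt axis, leaning 30 deg from vertical toward the unit's front
- reel_oil: bystander, leave alone: white and blue oil bottle with red cap, 31 mm thick, 95 mm tall, standing loose on the unit's back ledge between the left and middle knobs; origin under its foot
- wooden_case: bystander, leave alone: small brown wooden case, 70 x 135 x 36 mm, to the left; origin at its underside

How it is judged:
On the way, in this order (a step that is already met when the one before it is completed fails the run):
1. all three knobs are turned out to their end stops (over 2.38 of 2.5 rad) while the drawer is still shut (under 10 mm) (value of joint each of knob_a, knob_b, knob_c above 2.38 rad and value of joint drawer below 0.01 m), for 0.1 s.
2. the drawer is pulled fully open (over 50 of 55 mm) (value of joint drawer above 0.05 m), for 0.2 s.
At the end, for the whole second after the job is handed in: all three knobs stand at their end stops (over 2.38 of 2.5 rad), the drawer stands still fully open (over 50 of 55 mm), and the oil bottle still stands upright (leaning under 0.5 rad) (value of joint each of knob_a, knob_b, knob_c above 2.38 rad and value of joint drawer above 0.05 m and velocity of joint drawer between -0.01 and 0.01 m/s and angle between reel_oil's own z axis and vertical below 0.5 rad); the robot touches nothing.
It fails at once if the oil bottle or the wooden case is shoved more than 30 mm (distance of any of reel_oil, wooden_case from where it was at the start of the episode above 0.03 m).
It fails at once if the oil bottle is tipped more than 0.6 rad (angle between reel_oil's own z axis and vertical above 0.6 rad).
It also fails if it takes over 72 s, if anything falls off the work surface, if the arm or the gripper's body presses on something with over 40 N, if the wrist force passes 120 N, or if a joint passes its speed limit or range.

## Working session

There is one attempt and no reset: what is moved stays moved. The work goes in short steps, Python scripts to look and compute and a tool call to move; the robot and the scene stay as the last step left them, time stands still between calls to the robot, and variables do not carry over. Pictures are saved under pics/ and viewed, at most 13 in all, crops included, and the job is handed in when it is done.

Besides the shell and the picture viewer there is one more tool, called after ">>>" as name(argument=value, ...) on one line, values as JSON. play_rows: Moves the arm, as the interface text tells. Its arguments: {"type":"object","properties":{"deltas":{"type":"array"},"newtons":{"type":"number"}},"required":["deltas"]}

```bash
mkdir -p pics; ls
python3 - <<'E'
from plant import robot
import cv2,numpy as np
for n in("scene","top"):
    c=robot.read_camera(n); cv2.imwrite(f"pics/{n}0.png",c["pixels"]); np.savez(f"pics/{n}0.npz",**c)
    print(n,c["mtx"],c["eye"],c["rotation"],[k for k in c])
s=robot.read_state();print(s)
E
```

```text
pics
scene [[357.85563776   0.         257.13464142]
 [  0.         357.85563776 193.30828287]
 [  0.           0.           1.        ]] [-0.01921422 -0.39357929  0.54343759] [ 0.94195933 -0.50162657 -0.87618553] ['pixels', 'mtx', 'eye', 'rotation']
top [[441.73375313   0.         250.66682532]
 [  0.         441.73375313 203.14616602]
 [  0.           0.           1.        ]] [0.46947985 0.03652498 1.09069756] [ 0.10238648 -0.08270337 -1.57595651] ['pixels', 'mtx', 'eye', 'rotation']
{'t': 0.1, 'q': array([ 1.19661320e+00,  1.31077795e-01,  1.48916553e+00,  2.99062444e-05,
        1.52300722e+00, -8.53796422e-02]), 'dq': array([-0.00141832, -0.00121107, -0.00324373,  0.00072905, -0.00020072,
       -0.00075055]), 'joint_torque': array([ 1.31395871e-03, -5.61343682e+01, -4.93095481e+01,  7.69608747e-02,
        2.91560974e-02, -1.17014670e-04]), 'tool_pos': array([0.17065107, 0.57468491, 0.2176997 ]), 'orientation': array([-4.52020109e-01, -3.10849171e+00,  2.52473658e-03]), 'force': array([0.7753122 , 0.5621345 , 0.28720384]), 'wrist_torque': array([ 0.00752974, -0.04597509,  0.00421234]), 'gripper_force': 0.0, 'opening': 0.09293385153884508}
```

View pics/scene0.png

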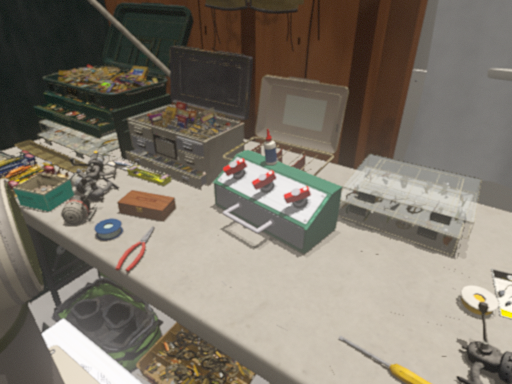

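View pics/top0.png

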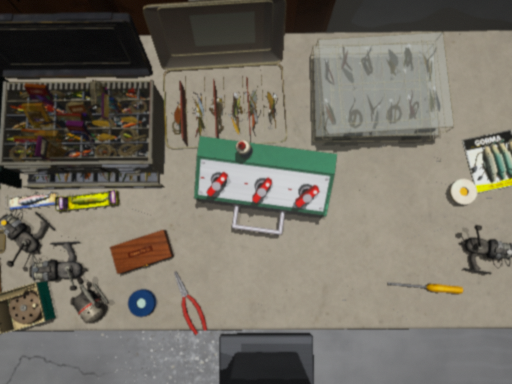

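The scene view shows the unit at about (278,205), with red knobs at (235,168), (263,180) and (296,195). The top view shows the knobs at (217,184), (262,190) and (307,196), the handle at (258,230), the bottle at (243,149) and the wooden case at (141,251).

```bash
cat > h.py <<'E'
import numpy as np,cv2
from scipy.spatial.transform import Rotation as R
def ray(c,u,v):
    K=c["mtx"];d=np.array([(u-K[0,2])/K[0,0],-(v-K[1,2])/K[1,1],-1.])
    d=R.from_rotvec(c["rotation"]).apply(d);return np.array(c["eye"]),d/np.linalg.norm(d)
def tri(c1,p1,c2,p2):
    (a,d),(b,e)=ray(c1,*p1),ray(c2,*p2)
    s=np.linalg.lstsq(np.stack([d,-e],1),b-a,rcond=None)[0]
    return (a+s[0]*d+b+s[1]*e)/2,np.linalg.norm(a+s[0]*d-b-s[1]*e)
def onz(c,p,z):
    a,d=ray(c,*p);return a+d*(z-a[2])/d[2]
def red(c,box,nmin=15):
    x0,y0,x1,y1=box;hsv=cv2.cvtColor(c["pixels"],cv2.COLOR_BGR2HSV)
    m=(((hsv[...,0]<8)|(hsv[...,0]>172))&(hsv[...,1]>140)&(hsv[...,2]>90)).astype(np.uint8)
    k=np.zeros_like(m);k[y0:y1,x0:x1]=m[y0:y1,x0:x1]
    n,l,s,ce=cv2.connectedComponentsWithStats(k)
    out=[]
    for i in range(1,n):
        if s[i,4]>=nmin:
            cnt=np.argwhere(l==i)[:,::-1].astype(np.float32);r=cv2.minAreaRect(cnt)
            out.append((s[i,4],ce[i].round(1),s[i,:4],np.round(r[0],1),np.round(cv2.boxPoints(r),1).tolist()))
    return sorted(out,key=lambda t:t[1][0])
E
python3 - <<'E'
from h import *
S=dict(np.load("pics/scene0.npz"));T=dict(np.load("pics/top0.npz"))
rs=red(S,(215,155,320,210));rt=red(T,(200,165,330,215))
for r in rs+rt:print(r)
t=cv2.resize(T["pixels"][130:245,185:345],None,fx=5,fy=5,interpolation=cv2.INTER_CUBIC);cv2.imwrite("pics/tc.png",t)
t=cv2.resize(S["pixels"][120:250,205:355],None,fx=4.5,fy=4.5,interpolation=cv2.INTER_CUBIC);cv2.imwrite("pics/sc.png",t)
E
```

```text
(np.int32(34), array([226.4, 168.2]), array([223, 165,   8,   7], dtype=int32), array([226.5, 168.5]), [[222.5, 168.5], [226.5, 164.5], [230.5, 168.5], [226.5, 172.5]])
(np.int32(19), array([240.2, 162.4]), array([237, 159,   7,   7], dtype=int32), array([240.5, 162. ]), [[236.60000610351562, 161.60000610351562], [243.0, 159.0], [244.39999389648438, 162.39999389648438], [238.0, 165.0]])
(np.int32(24), array([255.6, 181.6]), array([253, 179,   7,   6], dtype=int32), array([255.6, 181.4]), [[252.10000610351562, 181.60000610351562], [257.20001220703125, 178.1999969482422], [259.20001220703125, 181.1999969482422], [254.10000610351562, 184.60000610351562]])
(np.int32(27), array([287.8, 195.3]), array([285, 193,   7,   6], dtype=int32), array([287.7, 195.2]), [[284.0, 194.60000610351562], [289.8999938964844, 192.1999969482422], [291.29998779296875, 195.89999389648438], [285.5, 198.1999969482422]])
(np.int32(15), array([303.1, 190.6]), array([301, 189,   7,   4], dtype=int32), array([304. , 190.5]), [[301.0, 189.0], [307.0, 189.0], [307.0, 192.0], [301.0, 192.0]])
(np.int32(45), array([210.
[... 512 characters left out ...]
3.7]), array([261, 179,  10,  11], dtype=int32), array([266.2, 183.4]), [[260.3999938964844, 186.0], [265.79998779296875, 177.10000610351562], [271.8999938964844, 180.8000030517578], [266.6000061035156, 189.6999969482422]])
(np.int32(62), array([299.5, 201.7]), array([296, 195,   9,  12], dtype=int32), array([300. , 201.2]), [[293.5, 201.39999389648438], [302.0, 195.0], [306.6000061035156, 201.10000610351562], [298.1000061035156, 207.39999389648438]])
(np.int32(64), array([311.8, 190.6]), array([304, 186,  15,  11], dtype=int32), array([311.7, 192. ]), [[303.70001220703125, 192.5], [315.20001220703125, 184.8000030517578], [319.70001220703125, 191.5], [308.20001220703125, 199.1999969482422]])
```

View pics/tc.png

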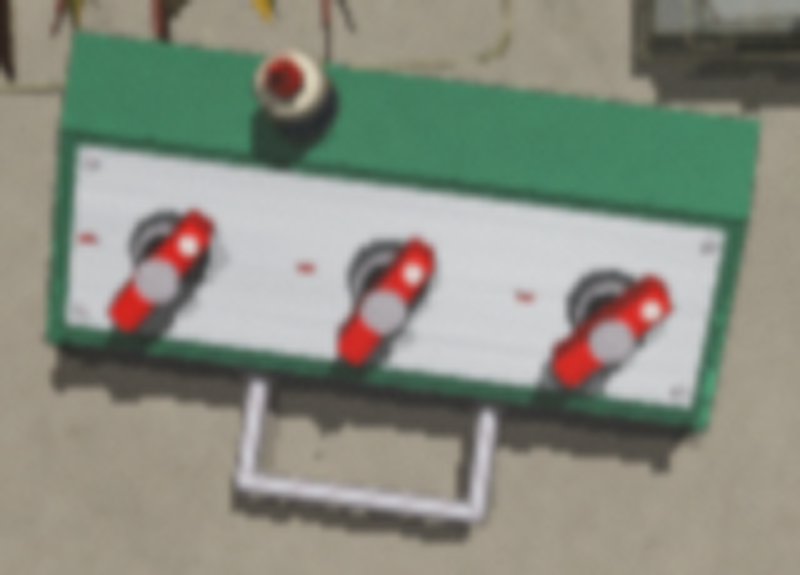

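View pics/sc.png

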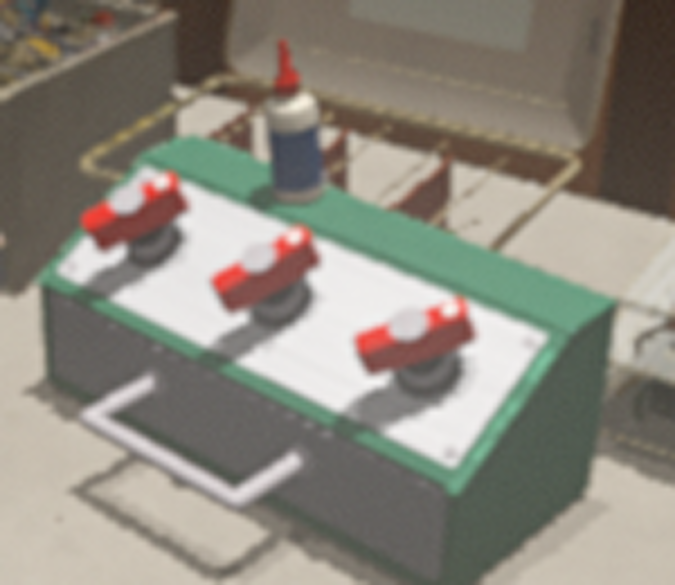

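The crops show grey cap centres on the knobs: top crop (157,281), (383,312), (613,341); scene crop (129,199), (259,258), (408,326). White dots lie to the back right. The handle ends are at top crop (243,483) and (478,515), and at scene crop (92,413) and (240,497).

Run:
```python
from h import *
from plant import robot
S=dict(np.load("pics/scene0.npz"));T=dict(np.load("pics/top0.npz"))
ft=lambda p:(185+(p[0]+.5)/5-.5,130+(p[1]+.5)/5-.5)
fs=lambda p:(205+(p[0]+.5)/4.5-.5,120+(p[1]+.5)/4.5-.5)
P=[]
for a,b in [((157,281),(129,199)),((383,312),(259,258)),((613,341),(408,326)),((243,483),(92,413)),((478,515),(240,497)),((285,76),(284,45))]:
    p,e=tri(T,ft(a),S,fs(b));P.append(p);print(p.round(4),round(e*1e3,1))
P=np.array(P);ux=P[0]-P[2];print(np.degrees(np.arctan2(-ux[0],ux[1])),np.linalg.norm(ux), 'yaw from knobs')
h=P[3]-P[4];print(np.degrees(np.arctan2(-h[0],h[1])),np.linalg.norm(h),(P[3]+P[4])/2)
yaw=np.arctan2(-ux[0],ux[1]);Ry=R.from_euler('z',yaw).as_matrix();n=Ry@[-.5,0,.866];x=Ry@[.866,0,.5]
# bar angles by casting dots onto plane through cap
for cap,d,far in zip(P[:3],[(188,245),(412,273),(650,311)],[(124,325),(354,357),(568,382)]):
    for q in(d,far):
        a,r=ray(T,*ft(q));w=a+r*(((cap-a)@n)/(r@n))-cap
        print("ang deg",np.degrees(np.arctan2(w@Ry[:,1],w@x)).round(1),"r",np.linalg.norm(w).round(4))
s=robot.read_state();print(R.from_rotvec(s["orientation"]).as_matrix().round(3))
```

```text
[0.6228 0.1217 0.1368] 5.1
[0.6082 0.0231 0.1359] 4.8
[ 0.5941 -0.0763  0.1348] 2.9
[0.5405 0.0881 0.049 ] 7.1
[ 0.5242 -0.0222  0.0491] 5.9
[0.6922 0.0632 0.2201] 3.5
-8.224946448909076 0.20014318336591677 yaw from knobs
-8.447740197829354 0.11156179752896547 [0.5323463  0.03293207 0.0490826 ]
ang deg -31.8 r 0.0195
ang deg 149.4 r 0.0289
ang deg -25.4 r 0.02
ang deg 154.6 r 0.0275
ang deg -39.4 r 0.0196
ang deg 143.1 r 0.0289
[[-0.959  0.285 -0.001]
 [ 0.285  0.959 -0.002]
 [ 0.    -0.002 -1.   ]]
```

>>> play_rows(deltas=[0,0,0,-4.15,0,0,0,0,-4.15,0,-24,-27,0,0,0,-24,-27,0,0,0,-24,-27,0,0,0,-24,-27,0,0,0,-24,-27,0,0,0,-24,-27,0,0,0,-24,-27,0,0,0,-24,-27,0,0,0], newtons=30)

```text
t: 0.93
tool_pos: [0.3302, 0.3322, 0.2183]
orientation: [-0.225, -3.133, 0.001]
force: [0.2, 0.3, -0.1]
opening: 0.0304
gripper_force: 0.0
```

>>> play_rows(deltas=[-24,-27,0,0,0,-24,-27,0,0,0,-24,-27,0,0,0,-24,-27,0,0,0,-24,-27,0,0,0,-24,-27,0,0,0,-24,-27,0,0,0,-24,-27,0,0,0,-24,-27,0,0,0,-24,-27,0,0,0])

```text
t: 1.77
tool_pos: [0.5291, 0.0305, 0.2182]
orientation: [-0.226, -3.133, -0.0]
force: [0.4, 0.8, -0.2]
opening: 0.0006
gripper_force: 0.0
```

```bash
cat >> h.py <<'E'
def unit(s):
    y=np.radians(-8.3);p=R.from_euler('z',-y).apply(np.array(s["tool_pos"])-[.650,.0158,0])
    M=R.from_euler('z',-y).as_matrix()@R.from_rotvec(s["orientation"]).as_matrix()
    F=R.from_euler('z',-y).apply(s["force"])
    print("t",round(s["t"],2),"unit mm",(p*1e3).round(1),"yawerr",np.degrees(np.arctan2(M[0,1],M[1,1])).round(2),"tilt",(M[:,2]).round(4),"F",F.round(1),"open",round(s["opening"],4))
E
python3 -c "
from h import *;from plant import robot
unit(robot.read_state())"
```

```text
t 1.77 unit mm [-121.7   -2.9  218.2] yawerr -0.04 tilt [-6.e-04  1.e-04 -1.e+00] F [ 0.3  0.9 -0.2] open 0.0006
```

>>> play_rows(deltas=[-27,-26,0,0,0,-27,-26,0,0,0,0,0,30,0,0,0,0,30,0,0,0,0,30,0,0,0,0,20,0,0,0,0,10,0,0,0,0,0,0,0])

```text
t: 2.43
tool_pos: [0.5723, -0.0267, 0.0952]
orientation: [-0.226, -3.128, -0.001]
force: [0.2, -0.4, -0.1]
opening: 0.0001
gripper_force: 0.0
```

Run:
```python
from h import *;from plant import robot
s=robot.read_state();unit(s)
S=robot.read_camera("scene");T=robot.read_camera("top")
t=np.hstack([cv2.resize(T["pixels"][130:245,195:345],(390,300),interpolation=cv2.INTER_CUBIC),cv2.resize(S["pixels"][120:245,205:355],(360,300),interpolation=cv2.INTER_CUBIC)]);cv2.imwrite("pics/v1.png",t)
```

```text
t 2.43 unit mm [-70.8 -53.3  95.2] yawerr -0.05 tilt [-5.8e-03 -1.0e-04 -1.0e+00] F [ 0.3 -0.4 -0.1] open 0.0001
```

View pics/v1.png

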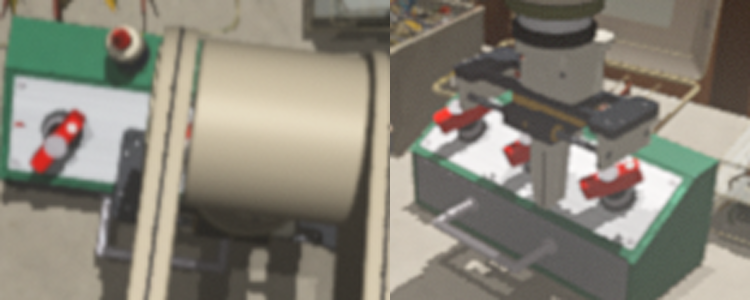

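The picture shows the closed finger pair standing left of knob c, at about (548,175) in the combined picture, with nothing in contact. I'll sweep now.

>>> play_rows(deltas=[0,-7,0,0,0,0,-7,0,0,0,0,-7,0,0,0,0,-7,0,0,0,0,-7,0,0,0])

```text
t: 2.95
tool_pos: [0.5622, -0.0568, 0.0967]
orientation: [-0.222, -3.117, -0.012]
force: [-35.9, 18.9, 12.0]
opening: 0.0004
gripper_force: 19.2
```

>>> play_rows(deltas=[0,-7,0,0,0,0,-7,0,0,0,0,-7,0,0,0,0,0,0,0,0])

```text
t: 3.28
tool_pos: [0.5636, -0.0834, 0.0991]
orientation: [-0.226, -3.128, 0.0]
force: [-16.1, -1.2, 3.5]
opening: 0.0003
gripper_force: 8.2
```

Run:
```python
from h import *;from plant import robot
s=robot.read_state();unit(s)
S=robot.read_camera("scene")
cv2.imwrite("pics/v2.png",cv2.resize(S["pixels"][150:245,225:355],None,fx=5,fy=5,interpolation=cv2.INTER_CUBIC))
```

```text
t 3.28 unit mm [ -71.2 -110.7   99.1] yawerr -0.03 tilt [-5.8e-03 -7.0e-04 -1.0e+00] F [-15.7  -3.5   3.5] open 0.0003
```

View pics/v2.png

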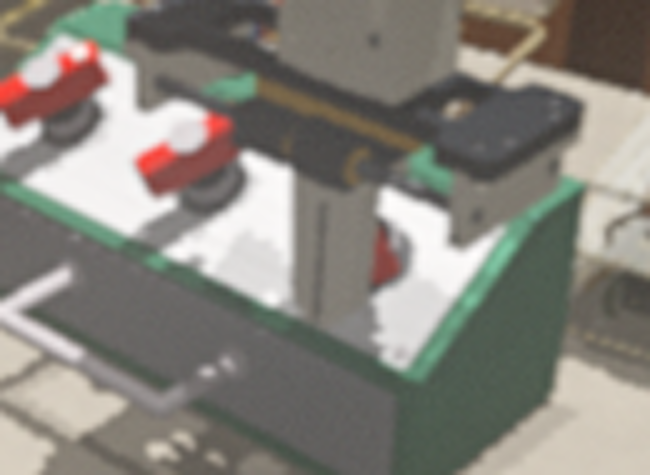

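Knob c's red end now shows to the right of the finger at (385,255), so it has turned most of the way. Next I'll push it back against its stop.

>>> play_rows(deltas=[-2,-2,0,0,0,-2,-2,0,0,0,-2,-1,0,0,0,-1,0,0,0,0])

```text
t: 3.67
tool_pos: [0.5696, -0.09, 0.1004]
orientation: [-0.227, -3.127, 0.003]
force: [-25.5, -2.9, 15.9]
opening: 0.0002
gripper_force: 12.8
```

```bash
python3 -c "
from h import *;from plant import robot
unit(robot.read_state())"
```

```text
t 3.67 unit mm [ -64.3 -116.3  100.4] yawerr -0.0 tilt [-0.0064 -0.0023 -1.    ] F [-24.8  -6.6  15.9] open 0.0002
```

>>> play_rows(deltas=[-1,0,0,0,0,-1,0,0,0,0,-1,0,0,0,0])

```text
t: 3.92
tool_pos: [0.5727, -0.0908, 0.1004]
orientation: [-0.227, -3.127, 0.004]
force: [-25.7, -3.9, 14.3]
opening: 0.0008
gripper_force: 12.1
```

Run:
```python
from h import *;from plant import robot
s=robot.read_state();unit(s)
```

```text
t 3.92 unit mm [ -61.1 -116.7  100.4] yawerr 0.0 tilt [-0.0057 -0.0029 -1.    ] F [-24.8  -7.6  14.3] open 0.0008
```

>>> play_rows(deltas=[-1,0,0,0,0,-1,0,0,0,0])

```text
t: 4.08
tool_pos: [0.5735, -0.0912, 0.1004]
orientation: [-0.227, -3.125, 0.004]
force: [-34.8, -3.9, 21.7]
opening: 0.0006
gripper_force: 16.9
```

>>> play_rows(deltas=[-1,0,0,0,0,-1,0,0,0,0])

```text
t: 4.25
tool_pos: [0.574, -0.0914, 0.1002]
orientation: [-0.226, -3.122, 0.004]
force: [-43.4, -3.1, 27.3]
opening: 0.0005
gripper_force: 21.1
```

>>> play_rows(deltas=[15,0,0,0,0,20,0,-20,0,0,0,15,-30,0,0,0,35,-20,0,0,0,40,0,0,0,0,40,0,0,0,0,30,0,0,0,0,0,0,0,0])

```text
t: 4.92
tool_pos: [0.5694, 0.0787, 0.1711]
orientation: [0.219, 3.13, 0.004]
force: [-0.6, 0.7, -0.4]
opening: 0.0004
gripper_force: 0.0
```

Run:
```python
from h import *;from plant import robot
s=robot.read_state();unit(s)
S=robot.read_camera("scene");T=robot.read_camera("top")
t=np.hstack([cv2.resize(T["pixels"][130:245,195:345],(390,300),interpolation=cv2.INTER_CUBIC),cv2.resize(S["pixels"][120:245,205:355],(360,300),interpolation=cv2.INTER_CUBIC)]);cv2.imwrite("pics/v3.png",t)
```

```text
t 4.92 unit mm [-88.8  50.6 171.1] yawerr -0.29 tilt [ 0.0037  0.0026 -1.    ] F [-0.7  0.6 -0.4] open 0.0004
```

View pics/v3.png

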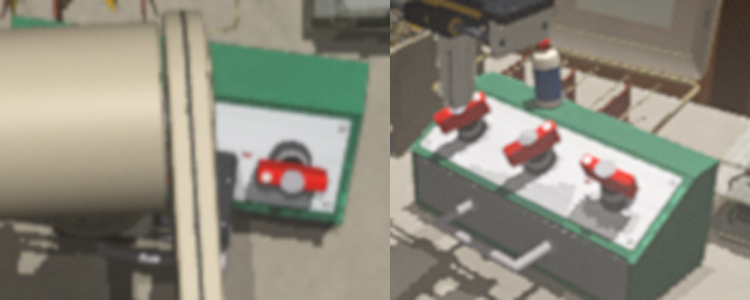

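Knob c now lies along the row with its dot to the left (around (265,176) in the left half). I'll measure its exact angle.

```bash
cat >> h.py <<'E'
def ang(T,c,box):
    """bar top-face axis angle: hull of the bright red blobs cast to the plane of the bar top; c = cap centre guess"""
    yaw=np.radians(-8.3);Ry=R.from_euler('z',yaw).as_matrix();n=Ry@[-.5,0,.866];x=Ry@[.866,0,.5]
    hsv=cv2.cvtColor(T["pixels"],cv2.COLOR_BGR2HSV)
    m=((hsv[...,0]<8)|(hsv[...,0]>172))&(hsv[...,1]>140)&(hsv[...,2]>90)
    x0,y0,x1,y1=box;W=[]
    for v,u in np.argwhere(m[y0:y1,x0:x1]):
        a,r=ray(T,u+x0,v+y0);w=a+r*(((c-a)@n)/(r@n))-c;W.append([w@x,w@Ry[:,1]])
    W=np.array(W)*1e3;r=cv2.minAreaRect(W.astype(np.float32));d=np.linalg.svd(W-W.mean(0))[2][0]
    print("pca deg from unit x",np.degrees(np.arctan2(d[1],d[0])).round(1)%180,"rect",np.round(r[0],1),np.round(r[1],1),round(r[2],1),len(W))
E
python3 - <<'E'
from h import *;from plant import robot
T0=dict(np.load("pics/top0.npz"));T=robot.read_camera("top")
c=np.array([.5941,-.0763,.1348]);ux=np.array([.9895,-.1444,0]);b=np.array([.6082,.0231,.1359])
ang(T0,c,(288,183,325,210));ang(T0,b,(245,175,278,206))
ang(T,c+[-.0035,.0005,.006],(285,180,325,212))
E
```

```text
pca deg from unit x 143.5 rect [2.9 3.6] [18.8 61.2] 49.2 126
pca deg from unit x 155.2 rect [2.2 1.6] [15.9 62.1] 61.7 101
pca deg from unit x 84.6 rect [4.6 2.5] [57.6 21.5] 88.9 155
```

>>> play_rows(deltas=[-16,-4,15,0,0,0,0,25,0,0,0,0,25,0,0,0,0,8,0,0,0,0,0,0,0])

```text
t: 5.48
tool_pos: [0.5812, 0.066, 0.093]
orientation: [-0.228, -3.128, 0.001]
force: [0.5, 0.3, -0.1]
opening: 0.0005
gripper_force: 0.0
```

>>> play_rows(deltas=[0,-6,0,0,0,0,-5,0,0,0,0,-5,0,0,0,0,-5,0,0,0,0,-5,0,0,0,0,-5,0,0,0])

```text
t: 5.98
tool_pos: [0.5752, 0.0394, 0.0958]
orientation: [-0.224, -3.126, -0.006]
force: [-19.1, 12.2, 3.8]
opening: 0.0004
gripper_force: 10.4
```

>>> play_rows(deltas=[0,-5,0,0,0,0,-5,0,0,0,0,-5,0,0,0,0,-5,0,0,0,0,-5,0,0,0,0,-3,0,0,0,0,0,0,0,0])

```text
t: 6.57
tool_pos: [0.5751, 0.009, 0.0973]
orientation: [0.226, 3.132, 0.001]
force: [-4.6, 3.3, 1.8]
opening: 0.0007
gripper_force: 4.6
```

```bash
python3 -c "
from h import *;from plant import robot
unit(robot.read_state())"
```

```text
t 6.57 unit mm [-73.1 -17.5  97.3] yawerr -0.04 tilt [ 1.1e-03  7.0e-04 -1.0e+00] F [-5.   2.6  1.8] open 0.0007
```

>>> play_rows(deltas=[-2,0,0,0,0,-2,0,0,0,0,-2,0,0,0,0,-2,0,0,0,0,-2,0,0,0,0])

```text
t: 6.98
tool_pos: [0.5772, 0.0074, 0.0957]
orientation: [-0.225, -3.117, 0.003]
force: [-50.5, -1.5, 28.7]
opening: 0.0006
gripper_force: 26.8
```

>>> play_rows(deltas=[-1,0,0,0,0,-1,0,0,0,0,-1,0,0,0,0])

```text
t: 7.23
tool_pos: [0.5778, 0.0064, 0.0956]
orientation: [-0.224, -3.112, 0.004]
force: [-60.5, -4.2, 35.4]
opening: 0.0006
gripper_force: 31.2
```

```bash
python3 -c "
from h import *;from plant import robot
unit(robot.read_state())"
```

```text
t 7.23 unit mm [-70.1 -19.7  95.6] yawerr -0.05 tilt [-0.0214 -0.0044 -0.9998] F [-59.3 -12.9  35.4] open 0.0006
```

>>> play_rows(deltas=[10,0,0,0,0,10,0,0,0,0,0,0,-30,0,0,0,0,-40,0,0,0,40,0,0,0,0,40,0,0,0,0,10,0,0,0])

```text
t: 7.82
tool_pos: [0.5829, 0.1032, 0.1691]
orientation: [0.224, 3.128, 0.004]
force: [-0.1, -0.2, 1.0]
opening: 0.0002
gripper_force: 0.0
```

Run:
```python
from h import *;from plant import robot
s=robot.read_state();unit(s)
S=robot.read_camera("scene");T=robot.read_camera("top")
t=np.hstack([cv2.resize(T["pixels"][130:245,195:345],(390,300),interpolation=cv2.INTER_CUBIC),cv2.resize(S["pixels"][120:245,205:355],(360,300),interpolation=cv2.INTER_CUBIC)]);cv2.imwrite("pics/v4.png",t)
```

```text
t 7.82 unit mm [-79.   76.8 169.1] yawerr -0.12 tilt [ 0.0056  0.0031 -1.    ] F [-0.1 -0.2  1. ] open 0.0002
```

View pics/v4.png

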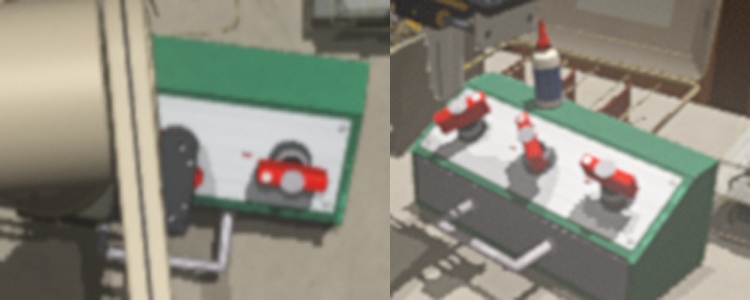

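The picture shows knob b about 233° round (dot to the back left, bar running (523,120) to (537,168)), so it still falls short of its stop. The finger jammed by friction on the bar's corner, so I'll push along the tangent instead.

>>> play_rows(deltas=[0,-36,0,0,0,-2,-36,0,0,0,-1,0,30,0,0,0,0,30,0,0,0,0,12,0,0,0,0,0,0,0])

```text
t: 8.42
tool_pos: [0.5705, 0.0265, 0.09]
orientation: [-0.227, -3.127, 0.001]
force: [-0.3, 0.4, -0.1]
opening: 0.0
gripper_force: 0.0
```

>>> play_rows(deltas=[-1.5,-3,0,0,0,-1.5,-3,0,0,0,-1.5,-3,0,0,0,-1.5,-3,0,0,0])

```text
t: 8.75
tool_pos: [0.578, 0.0157, 0.0954]
orientation: [0.225, 3.133, 0.002]
force: [-6.1, 5.3, 2.7]
opening: 0.0005
gripper_force: 3.7
```

>>> play_rows(deltas=[-2,-3,0,0,0,-2,-2.5,0,0,0,-2,-2,0,0,0])

```text
t: 9.0
tool_pos: [0.5823, 0.0073, 0.0955]
orientation: [-0.224, -3.133, -0.001]
force: [-10.3, 4.0, 6.0]
opening: 0.0005
gripper_force: 5.4
```

```bash
python3 -c "
from h import *;from plant import robot
unit(robot.read_state())"
```

```text
t 9.0 unit mm [-65.8 -18.1  95.5] yawerr -0.11 tilt [-1.e-03  8.e-04 -1.e+00] F [-10.8   2.4   6. ] open 0.0005
```

Works with low force. I'll continue to the stop.

>>> play_rows(deltas=[-2,-1,0,0,0,-2,-1,0,0,0,-1,0,0,0,0])

```text
t: 9.25
tool_pos: [0.586, 0.004, 0.0959]
orientation: [-0.225, -3.131, 0.0]
force: [-20.3, 0.6, 13.9]
opening: 0.0007
gripper_force: 10.0
```

>>> play_rows(deltas=[-1,0,0,0,0,-1,0,0,0,0])

```text
t: 9.42
tool_pos: [0.5869, 0.0036, 0.0959]
orientation: [-0.224, -3.128, 0.001]
force: [-26.4, 1.3, 17.8]
opening: 0.0006
gripper_force: 13.4
```

>>> play_rows(deltas=[-1,0,0,0,0,-1,0,0,0,0])

```text
t: 9.58
tool_pos: [0.5876, 0.0034, 0.0957]
orientation: [-0.224, -3.125, 0.001]
force: [-34.3, 0.1, 23.6]
opening: 0.0005
gripper_force: 17.3
```

>>> play_rows(deltas=[-1,0,0,0,0,-1,0,0,0,0,15,0,0,0,0,20,0,-20,0,0,0,0,-40,0,0,0,40,-30,0,0])

```text
t: 10.08
tool_pos: [0.5631, 0.0373, 0.1824]
orientation: [0.231, 3.131, -0.004]
force: [1.5, -0.1, 1.8]
opening: 0.0004
gripper_force: 0.0
```

Run:
```python
from h import *;from plant import robot
s=robot.read_state();unit(s)
S=dict(np.load("pics/scene0.npz"));T=dict(np.load("pics/top0.npz"))
for a,b in [((160,184),(208,155)),((154,165),(208,145)),((154,80),(245,122))]:
    p,e=tri(T,a,S,b);q=R.from_euler('z',8.3,degrees=True).apply(p-[.65,.0158,0]);print((q*1e3).round(),round(e*1e3))
t=np.hstack([cv2.resize(T["pixels"][60:260,90:240],(300,400)),cv2.resize(S["pixels"][80:230,110:290],(480,400))]);cv2.imwrite("pics/box.png",t)
```

```text
t 10.08 unit mm [-89.    8.7 182.4] yawerr 0.14 tilt [ 0.0025 -0.0024 -1.    ] F [1.5 0.1 1.8] open 0.0004
[-44. 218. 125.] 30
[-12. 241. 138.] 13
[173. 271. 150.] 6
```

View pics/box.png

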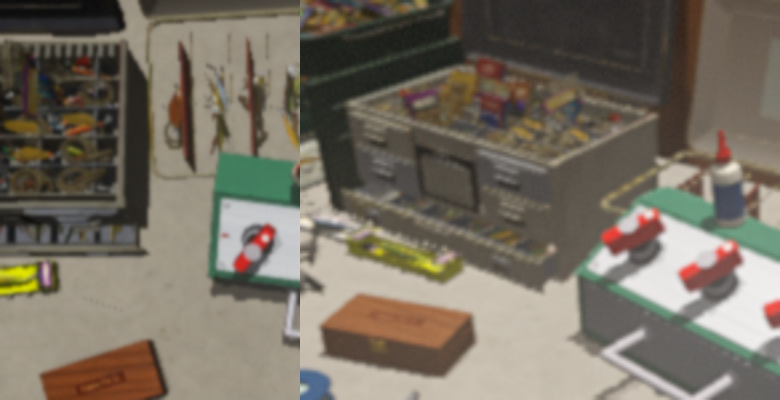

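The tackle box's near corner is at about (152,162) in the top view and (207,144) in the scene view. That puts it about 140 mm high, below the gripper body at 180 mm, so it is clear.

>>> play_rows(deltas=[0,36,0,0,0,0,36,0,0,0,0,36,0,0,0,-15,28,0,0,0,0,0,30,0,0,0,0,30,0,0,0,0,24,0,0,0,0,0,0,0])

```text
t: 10.75
tool_pos: [0.595, 0.1733, 0.0902]
orientation: [-0.224, -3.127, 0.003]
force: [-1.0, -0.6, -0.6]
opening: 0.0007
gripper_force: 0.0
```

```bash
python3 -c "
from h import *;from plant import robot
unit(robot.read_state())"
```

```text
t 10.75 unit mm [-77.1 147.9  90.2] yawerr -0.11 tilt [-0.0061 -0.0025 -1.    ] F [-0.9 -0.8 -0.6] open 0.0007
```

>>> play_rows(deltas=[-3,-6,-5,0,0,0,-6,0,0,0,0,-6,0,0,0,0,-5,0,0,0,0,-5,0,0,0,0,-5,0,0,0])

```text
t: 11.25
tool_pos: [0.5923, 0.1447, 0.1018]
orientation: [-0.223, -3.127, -0.011]
force: [-28.0, 19.9, 9.1]
opening: 0.0005
gripper_force: 16.2
```

>>> play_rows(deltas=[0,-5,0,0,0,0,-5,0,0,0,-1.5,-3,0,0,0,-1.5,-3,0,0,0,-1.5,-3,0,0,0])

```text
t: 11.67
tool_pos: [0.5888, 0.1236, 0.0999]
orientation: [-0.222, -3.115, -0.004]
force: [-50.0, 10.2, 21.1]
opening: 0.0005
gripper_force: 25.4
```

```bash
python3 -c "
from h import *;from plant import robot
unit(robot.read_state())"
```

```text
t 11.67 unit mm [-76.1  97.9  99.9] yawerr -0.15 tilt [-1.880e-02  9.000e-04 -9.998e-01] F [-50.9   2.9  21.1] open 0.0005
```

>>> play_rows(deltas=[8,0,0,0,0,0,10,0,0,0,0,15,0,0,0,0,15,0,0,0,-10,0,0,0,0,-7,0,0,0,0,0,0,0,0,0])

```text
t: 12.25
tool_pos: [0.6152, 0.1588, 0.1026]
orientation: [0.227, 3.128, 0.001]
force: [0.6, 0.1, -0.1]
opening: 0.0009
gripper_force: 0.0
```

```bash
python3 -c "
from h import *;from plant import robot
unit(robot.read_state())"
```

```text
t 12.25 unit mm [-55.1 136.4 102.6] yawerr -0.01 tilt [ 0.005   0.0012 -1.    ] F [ 0.5  0.2 -0.1] open 0.0009
```

>>> play_rows(deltas=[13,0,0,0,0,0,-6,0,0,0,0,-5,0,0,0,0,-5,0,0,0,0,-5,0,0,0])

```text
t: 12.67
tool_pos: [0.5957, 0.1416, 0.1002]
orientation: [-0.226, -3.132, -0.005]
force: [-7.8, 11.9, 3.6]
opening: 0.0003
gripper_force: 6.2
```

>>> play_rows(deltas=[0,-4,0,0,0,0,-4,0,0,0,0,-4,0,0,0])

```text
t: 12.92
tool_pos: [0.5946, 0.13, 0.1011]
orientation: [-0.225, -3.133, -0.005]
force: [-5.6, 11.0, 8.4]
opening: 0.0002
gripper_force: 5.8
```

```bash
python3 -c "
from h import *;from plant import robot
unit(robot.read_state())"
```

```text
t 12.92 unit mm [-71.3 105.  101.1] yawerr -0.08 tilt [-3.0e-04  3.4e-03 -1.0e+00] F [-7.1 10.1  8.4] open 0.0002
```

Force is low and tangential. I'll follow the arc, as with knob b.

>>> play_rows(deltas=[0,-4,0,0,0,-0.5,-4,0,0,0,-1,-4,0,0,0,-1.5,-3,0,0,0])

```text
t: 13.25
tool_pos: [0.5951, 0.1136, 0.1004]
orientation: [-0.226, -3.133, -0.003]
force: [-7.3, 0.6, -1.9]
opening: 0.0004
gripper_force: 3.8
```

>>> play_rows(deltas=[-2,-3,0,0,0,-2,-2,0,0,0,-2,-2,0,0,0])

```text
t: 13.5
tool_pos: [0.5991, 0.1055, 0.0998]
orientation: [-0.226, -3.13, -0.002]
force: [-10.5, 5.0, 5.6]
opening: 0.0006
gripper_force: 5.3
```

```bash
python3 -c "
from h import *;from plant import robot
unit(robot.read_state())"
```

```text
t 13.5 unit mm [-63.3  81.4  99.8] yawerr -0.04 tilt [-3.3e-03  8.0e-04 -1.0e+00] F [-11.1   3.4   5.6] open 0.0006
```

>>> play_rows(deltas=[-2,-1,0,0,0,-1,0,0,0,0,-1,0,0,0,0,-1,0,0,0,0])

```text
t: 13.83
tool_pos: [0.6016, 0.1037, 0.1]
orientation: [-0.225, -3.125, -0.0]
force: [-26.2, 2.6, 17.3]
opening: 0.0004
gripper_force: 13.8
```

>>> play_rows(deltas=[-1,0,0,0,0,-1,0,0,0,0,-1,0,0,0,0])

```text
t: 14.08
tool_pos: [0.6024, 0.1034, 0.1]
orientation: [-0.224, -3.121, 0.001]
force: [-40.0, 2.3, 25.1]
opening: 0.0005
gripper_force: 20.1
```

```bash
python3 -c "
from h import *;from plant import robot
unit(robot.read_state())"
```

```text
t 14.08 unit mm [-59.8  79.8 100. ] yawerr -0.09 tilt [-0.0128 -0.0015 -0.9999] F [-39.9  -3.5  25.1] open 0.0005
```

>>> play_rows(deltas=[15,0,0,0,0,25,0,-25,0,0,25,20,-25,0,0,25,25,-25,0,0,25,30,-25,0,0,25,30,0,0,0,20,30,0,0,0,20,30,0,0,0,20,30,0,0,0,0,0,0,0,0])

```text
t: 14.92
tool_pos: [0.439, 0.3249, 0.197]
orientation: [-0.22, -3.134, -0.004]
force: [0.4, 0.2, -0.2]
opening: 0.0004
gripper_force: 0.0
```

Run:
```python
from h import *;from plant import robot
s=robot.read_state();unit(s)
S=robot.read_camera("scene");T=robot.read_camera("top")
ux=np.array([.9895,-.1444,0]);n=np.array([-.5*.9895,.5*.1444,.866])*.0065
for c,b in(([.6228,.1217,.1368],(202,172,240,206)),([.6082,.0231,.1359],(240,176,285,212)),([.5941,-.0763,.1348],(285,180,328,216))):ang(T,np.array(c)+n,b)
t=np.hstack([cv2.resize(T["pixels"][150:240,195:335],(440,283),interpolation=cv2.INTER_CUBIC),cv2.resize(S["pixels"][120:245,205:355],(340,283),interpolation=cv2.INTER_CUBIC)]);cv2.imwrite("pics/v5.png",t)
```

```text
t 14.92 unit mm [-253.5  275.4  197. ] yawerr -0.27 tilt [-2.0e-04  2.7e-03 -1.0e+00] F [ 0.4  0.2 -0.2] open 0.0004
pca deg from unit x 85.3 rect [3.9 0.2] [55.3 22. ] 88.9 149
pca deg from unit x 84.7 rect [4.3 1.1] [55.8 21.7] 89.6 149
pca deg from unit x 84.8 rect [4.4 2.4] [57.6 21.5] 88.9 153
```

View pics/v5.png

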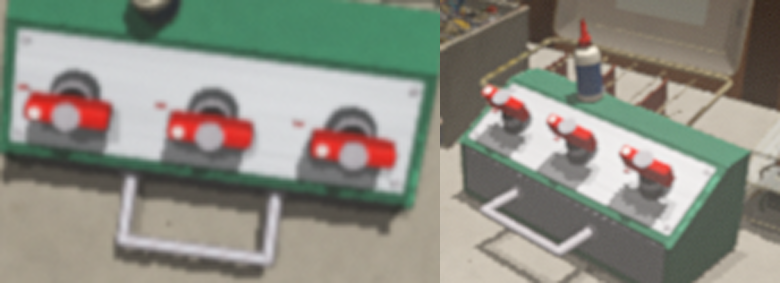

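All three knobs lie along the row with their dots to the left: (36,112), (180,130) and (322,148). Their measured angles agree, and the bottle is upright. Next is the handle.

>>> play_rows(deltas=[-17,-30,0,0,0,-17,-30,0,0,0,-17,-30,0,0,0,-17,-31,0,0,0,-17,-31,0,0,0,-17,-31,0,0,0,-17,-31,0,0,0,-17,-31,0,0,0,-19,-30,0,0,0,0,0,0,0,0])

```text
t: 15.85
tool_pos: [0.5568, 0.0183, 0.1964]
orientation: [0.237, 3.131, -0.005]
force: [0.0, 1.4, 0.2]
opening: 0.0009
gripper_force: 0.0
```

>>> play_rows(deltas=[0,0,20,0,0,0,0,20,0,0,0,0,20,0,0,0,0,0,0,0])

```text
t: 16.18
tool_pos: [0.5522, 0.0245, 0.1317]
orientation: [-0.229, -3.126, 0.001]
force: [-0.9, -0.1, -0.6]
opening: 0.0008
gripper_force: 0.0
```

```bash
python3 -c "
from h import *;from plant import robot
unit(robot.read_state())"
```

```text
t 16.18 unit mm [-98.   -5.5 131.7] yawerr 0.08 tilt [-0.0067 -0.0011 -1.    ] F [-0.8 -0.3 -0.6] open 0.0008
```

>>> play_rows(deltas=[0,0,20,0,0,0,0,20,0,0,0,0,20,0,0,0,0,15,0,0])

```text
t: 16.52
tool_pos: [0.555, 0.0251, 0.0609]
orientation: [-0.228, -3.133, 0.001]
force: [0.2, 0.3, -0.2]
opening: 0.0002
gripper_force: 0.0
```

>>> play_rows(deltas=[0,0,12,0,0,0,0,12,0,0,0,0,0,0,0])

```text
t: 16.77
tool_pos: [0.5538, 0.0258, 0.0353]
orientation: [-0.227, -3.131, 0.0]
force: [-1.1, 0.4, -0.7]
opening: 0.0003
gripper_force: 0.0
```

```bash
python3 -c "
from h import *;from plant import robot
unit(robot.read_state())"
```

```text
t 16.77 unit mm [-96.7  -4.   35.3] yawerr -0.02 tilt [-2.9e-03 -4.0e-04 -1.0e+00] F [-1.2  0.3 -0.7] open 0.0003
```

>>> play_rows(deltas=[0,0,5,0,0,6,0,0,0,0,6,0,0,0,0,6,0,0,0,0,6,0,0,0,0,6,0,0,0,0,6,0,0,0,0])

```text
t: 17.35
tool_pos: [0.5195, 0.0314, 0.033]
orientation: [0.226, 3.132, -0.0]
force: [1.5, -1.6, 1.0]
opening: 0.0006
gripper_force: 1.3
```

>>> play_rows(deltas=[6,0,0,0,0,6,0,0,0,0,5,0,0,0,0,4,0,0,0,0,3,0,0,0,0,0,0,0,0,0])

```text
t: 17.85
tool_pos: [0.4947, 0.0351, 0.0319]
orientation: [-0.226, -3.132, -0.0]
force: [0.1, -0.4, -0.0]
opening: 0.0002
gripper_force: 0.0
```

```bash
python3 -c "
from h import *;from plant import robot
unit(robot.read_state())"
```

```text
t 17.85 unit mm [-156.5   -3.4   31.9] yawerr -0.06 tilt [-0.0012  0.     -1.    ] F [ 0.1 -0.3 -0. ] open 0.0002
```

The drawer is following with about 2 N. I'll continue gently to the end stop.

>>> play_rows(deltas=[2,0,0,0,0,2,0,0,0,0,2,0,0,0,0])

```text
t: 18.1
tool_pos: [0.4909, 0.0356, 0.0322]
orientation: [0.226, 3.131, -0.0]
force: [14.6, -1.9, -10.0]
opening: 0.0005
gripper_force: 7.4
```

>>> play_rows(deltas=[2,0,0,0,0,2,0,0,0,0])

```text
t: 18.27
tool_pos: [0.4908, 0.0355, 0.0331]
orientation: [0.226, 3.122, -0.0]
force: [31.1, -4.2, -21.1]
opening: 0.0002
gripper_force: 15.8
```

```bash
python3 -c "
from h import *;from plant import robot
unit(robot.read_state())"
```

```text
t 18.27 unit mm [-160.4   -3.4   33.1] yawerr -0.03 tilt [ 1.120e-02  5.000e-04 -9.999e-01] F [ 31.4   0.4 -21.1] open 0.0002
```

>>> play_rows(deltas=[-2,0,0,0,0,-3,0,0,0,0,-4,0,0,0,0,-4,0,0,0,0,0,0,-15,0,0,0,0,-35,0,0,0,0,-35,0,0,0,0,-35,0,0,0,0,-35,0,0,0,0,0,0,0])

```text
t: 19.1
tool_pos: [0.5025, 0.0343, 0.1952]
orientation: [0.225, 3.123, 0.001]
force: [1.2, -0.2, 1.6]
opening: 0.0007
gripper_force: 0.0
```

>>> play_rows(deltas=[20,30,0,0,0,20,30,0,0,0,20,35,0,0,0,20,35,0,0,0,10,35,0,0,0,0,35,0,0,0,0,35,0,0,0,0,0,0,0,0])

```text
t: 19.77
tool_pos: [0.4426, 0.2848, 0.1862]
orientation: [-0.22, -3.132, -0.002]
force: [-0.0, -0.1, -0.0]
opening: 0.0006
gripper_force: 0.0
```

Run:
```python
from h import *;from plant import robot
s=robot.read_state();unit(s)
S=robot.read_camera("scene");T=robot.read_camera("top")
n=np.array([-.5*.9895,.5*.1444,.866])*.0065
for c,b in(([.6228,.1217,.1368],(202,172,240,206)),([.6082,.0231,.1359],(240,176,285,212)),([.5941,-.0763,.1348],(285,180,328,216))):ang(T,np.array(c)+n,b)
t=np.hstack([cv2.resize(T["pixels"][140:270,185:345],(440,358)),cv2.resize(S["pixels"][120:270,205:355],(350,358))]);cv2.imwrite("pics/v6.png",t)
```

```text
t 19.77 unit mm [-244.1  236.2  186.2] yawerr -0.26 tilt [-0.0015  0.0014 -1.    ] F [-0.  -0.1 -0. ] open 0.0006
pca deg from unit x 85.1 rect [3.9 0.2] [55.3 22. ] 88.9 148
pca deg from unit x 84.7 rect [4.5 1.1] [55.8 22.1] 89.6 150
pca deg from unit x 84.6 rect [4.4 2.4] [57.6 21.5] 88.9 154
```

View pics/v6.png

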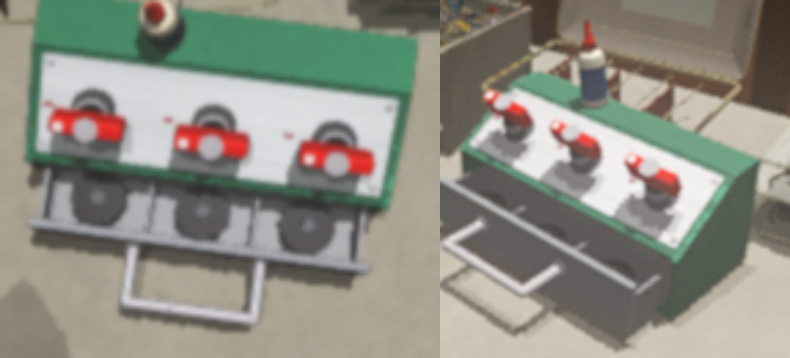

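The drawer is fully open (front edge at about (200,245)), the knobs are along the row, the bottle is upright and the arm is clear, so I'm handing in.

```bash
python3 -c "
from plant import robot
print(robot.close_job())"
```

```text
the job is handed in; nothing more can be done
None
```

I unscrewed all three knobs to their end stops, pulled the drawer fully open and let go; the oil bottle still stands upright, the arm never went near the wooden case, and I handed the job in at about 20 s, with no verdict returned.

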